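# Swap the wrong cutting die behind the sliding guard

### The job

Slide the die-cutting machine's guard fully open, find the one die of the three in its bed whose blade does not match the others, and put it away in the empty compartment of the stock tray. Then set the matching die from the tray in the emptied pocket of the bed, and slide the guard fully shut. Set the dies down upright in their places rather than dropping them, and leave the other dies and the things on the bench where they are.

Things in the scene. Friction and masses are not known exactly. Their poses are not given: they have to be found in the camera images.
- machine: Bench die-cutting machine, fixed; 186 (its x) x 400 (its y) mm; origin mid-underside on the bench. Its -y half: open feed bed, inside 150 x 190 mm, floor 30 mm above the bench, walls 80 mm (track strips at x +-87.5 mm, top 88 mm). Its +y half: green roller housing, top 78 mm, hand wheel on the end. A clear guard in an aluminium frame (top 89 mm) covers the bed and slides along y over the housing.
- guard (a joint): Guard position, m: 0 fully shut over the bed, 0.19 fully open over the housing; grows as the guard moves along the machine's +y. Friction about 3 N; stays where it is left. May start ajar by up to 0.04.
- guard_grip (a point): Grip point of the guard's black upright fin, in the guard's middle: fin 64 mm long (machine x), 14 mm thick (machine y, the sliding direction), standing from 89 to 127 mm above the bench; this point lies 12 mm below its top, at 115 mm. Moves with the guard.
- die_ring1: Plywood block 44 (its x) x 32 (its y) x 36 mm high, 0.10 to 0.21 kg, 8 mm dark steel blade on top (44 mm overall). Origin: centre of the underside, z up. Stands with its x along the x of the machine or tray that holds it. Round ring blade, 28 mm across (outside). Starts in the machine's bed.
- die_ring2: Plywood block 44 (its x) x 32 (its y) x 36 mm high, 0.10 to 0.21 kg, 8 mm dark steel blade on top (44 mm overall). Origin: centre of the underside, z up. Stands with its x along the x of the machine or tray that holds it. Round ring blade, 28 mm across (outside). Starts in the machine's bed.
- die_line: Plywood block 44 (its x) x 32 (its y) x 36 mm high, 0.10 to 0.21 kg, 8 mm dark steel blade on top (44 mm overall). Origin: centre of the underside, z up. Stands with its x along the x of the machine or tray that holds it. Blade is one straight line 36 mm long, along its x. Starts in the machine's bed.
- die_ring3: Plywood block 44 (its x) x 32 (its y) x 36 mm high, 0.10 to 0.21 kg, 8 mm dark steel blade on top (44 mm overall). Origin: centre of the underside, z up. Stands with its x along the x of the machine or tray that holds it. Round ring blade, 28 mm across (outside). Starts in the tray.
- die_cross: Plywood block 44 (its x) x 32 (its y) x 36 mm high, 0.10 to 0.21 kg, 8 mm dark steel blade on top (44 mm overall). Origin: centre of the underside, z up. Stands with its x along the x of the machine or tray that holds it. Cross-shaped blade, 28 mm. Starts in the tray.
- die_small: Plywood block 44 (its x) x 32 (its y) x 36 mm high, 0.10 to 0.21 kg, 8 mm dark steel blade on top (44 mm overall). Origin: centre of the underside, z up. Stands with its x along the x of the machine or tray that holds it. Small ring blade, 13 mm across. Starts in the tray.
- tray: Steel stock tray fixed to the bench, 85 (its x) x 206 (its y) mm, origin in the middle of its underside; floor 6 mm above the bench; four compartments in a row along its y, three holding dies.
- liner: Thin dark rubber liner (under 1 mm) on the floor of the tray compartment that is empty at the start; origin at that compartment's floor centre.
- pocket0 (a point): Floor centre of a bed pocket, 30 mm above the bench, at machine y = -141 mm (x = 0). Pockets 50 (machine x) x 38 mm, 46 mm apart, between fences 8 mm thick and 6 mm high.
- pocket1 (a point): Floor centre of a bed pocket, 30 mm above the bench, at machine y = -95 mm (x = 0). Pockets 50 (machine x) x 38 mm, 46 mm apart, between fences 8 mm thick and 6 mm high.
- pocket2 (a point): Floor centre of a bed pocket, 30 mm above the bench, at machine y = -49 mm (x = 0). Pockets 50 (machine x) x 38 mm, 46 mm apart, between fences 8 mm thick and 6 mm high.
- slot0 (a point): Floor centre of a tray compartment, 6 mm above the bench, at tray y = -69 mm (x = 0). Compartment 50 (tray x) x 38 mm, 46 mm apart, fences 8 mm thick and 6 mm high.
- slot1 (a point): Floor centre of a tray compartment, 6 mm above the bench, at tray y = -23 mm (x = 0). Compartment 50 (tray x) x 38 mm, 46 mm apart, fences 8 mm thick and 6 mm high.
- slot2 (a point): Floor centre of a tray compartment, 6 mm above the bench, at tray y = 23 mm (x = 0). Compartment 50 (tray x) x 38 mm, 46 mm apart, fences 8 mm thick and 6 mm high.
- slot3 (a point): Floor centre of a tray compartment, 6 mm above the bench, at tray y = 69 mm (x = 0). Compartment 50 (tray x) x 38 mm, 46 mm apart, fences 8 mm thick and 6 mm high.
- jar: Clear jar with a red lid, 68 mm across, 75 mm high, behind the machine; origin under its centre. Leave alone.
- bottle: Amber bottle, 54 mm across, 140 mm high, behind the tray; origin under its centre. Leave alone.
- hammer: Hammer lying beside the tray, 240 mm long; origin under its middle. Leave alone.
Things that resemble listed ones, but are neither listed nor needed, are in the scene too. Leave any orange or turquoise look-alike of the die_ring3 alone.

How it is judged:
By the outcome, as a careful person would: the job done as asked, in the order asked, and still so for the second after the job is handed in, with the robot touching nothing.
It also fails if it takes over 67 s, if anything falls off the work surface, if the arm or the gripper's body presses on something with over 40 N, if the wrist force passes 120 N, or if a joint passes its speed limit or range.

### The arm

A 6-joint arm with a two-finger parallel gripper is mounted at the origin on the work surface. World frame = base frame: x ahead of the robot, y to its left, z up, the work surface at z = 0. Lengths are in m, angles in rad, forces in N, time in s.
With the tool pointing down it reaches from about 0.35 to 0.925 m from the base axis. Payload 6.4 kg.
Tool frame: the origin (TCP) lies at the very end of the fingers, on their centre line; the grasp point (between the pads) lies 19 mm behind it (tcp_to_grasp is the z of the grasp point in the tool frame, in m); z points along the fingers, x is the direction in which the jaws open and shut, and the axes are right-handed (so a half turn about z gives the same grasp; the last joint's range is limited). The gripper opens to 85 mm and grips with 20 to 120 N. Pads are 22 mm wide; open, the fingers measure 114 mm over their backs; the gripper's body (76 mm by 85 mm) begins 54 mm behind the grasp point. The pads swing forward as they close: fully open they stand 13 mm farther back than shut.
Start: joints at [0.941, 0.245, 1.558, -0, 1.339, -0.174], TCP at [0.286, 0.584, 0.202] pointing down, gripper open.
Joint ranges: [-3.13, 3.13], [-1.02, 2.26], [0.13, 2.54], [-0.95, 4.09], [0.21, 2.88], [-2.74, 2.74]. Speed limits (rad/s): [2.57, 2.57, 3.14, 3.14, 3.14, 3.14].

### API

Orientations are given as a unit quaternion [x, y, z, w].
In Python, from station import * gives the robot as it stands.
- The arm moves only by the tool apply_moves, never from a script. Its argument "plan" is a list of rows, each an object of numbers: "dx", "dy", "dz": the shift along the world's x, y, z in m; "twist": the turn about the world's z in rad; "fingers": the opening, from -1 (shut) to 1 (fully open). In form: [{"dx": .., "dy": .., "dz": .., "twist": .., "fingers": ..}, ...]. A call has 1 to 10 rows; each row shifts and turns the commanded pose from where the row before left it; what a row does not reach is not made up. A row lasts 1/12 s, in which the tool goes at most 41.7 mm and 7.16 degrees, less where a joint would pass 70% of its speed; a pose out of reach is approached as far as the arm can. A call is refused whole if a number of a shift passes 0.0417 or a number of a turn 0.125, either way. A call with a gripper value outside its range is refused whole. The fingers move at their own pace and stop on an object; "newtons" is the grip in N (left out, the last holds). Time passes only in rows, so rows that do not move let the fingers close. It gives the time, the measured TCP pose, the force and the opening at its end, in the units of the state.
- get_obs(): the state, without advancing time (a new reading comes with each control period).
- read_camera(name): name is "scene" or "top" or "wrist"; returns the picture (480x640x3 uint8, red, green, blue); there is no depth.
- calibration(name): a dict with "fov_y" (degrees; the focal length in pixels is half the picture's height over the tangent of half this angle, whatever the lens; pixels are square), "cx", "cy" (the principal point, pixels), "k1" (the pictures are not rectified: a ray, as slopes to the right and down, at radius r is drawn at 1 + k1 r^2 times it, then the intrinsics apply), "eye" and "rotation" of the camera in the world. Camera axes: x right, y up, looking along -z (the intrinsics and any distortion apply to the point x, -y, -z); pixel columns grow to the right and rows downward; lengths in m; the calibration is good to about 2 mm. A picture is of the moment at which its call begins: read the wrist's pose just before it. calibration takes no time and is no camera call; for the wrist camera it gives the pose at the moment of the call.
- sign_off(): hands the job in, once; it reports no verdict.
The state is a dict: "time": time; "joints": joint angles; "qvel": joint speeds; "joint_torque": joint torques, N m; "eef_pos": TCP position; "ee_rot": TCP orientation; "contact_force": force on the tool from outside, world axes, zero at the start; "moment": the same for the moment, N m; "gripper_width": opening from 0.0 (shut) to 1.0 (fully open).
Only numpy, scipy, OpenCV 4.12 (cv2) and the standard library are available. Lean on these libraries where they do the work, as an engineer would, in place of code of your own. Each camera call takes 0.05 s, during which the arm holds its last target. There are 200 camera calls.

## Working session

There is one attempt and no reset: what is moved stays moved. The work goes in short steps, Python scripts to look and compute and a tool call to move; the robot and the scene stay as the last step left them, time stands still between calls to the robot, and variables do not carry over. Pictures are saved under pics/ and viewed, about 8 in all and at most 12, crops included, and the job is handed in when it is done.

Besides the shell and the picture viewer there is one more tool, called after ">>>" in YAML: its name, and indented under it one key for each argument. apply_moves: Moves the arm, as the interface text tells. Its arguments: {"type":"object","properties":{"plan":{"type":"array","items":{"type":"object","properties":{"dx":{"type":"number"},"dy":{"type":"number"},"dz":{"type":"number"},"twist":{"type":"number"},"fingers":{"type":"number"}}}},"newtons":{"type":"number"}},"required":["plan"]}

```bash
mkdir -p pics
cat > h.py <<'E'
from station import *
import numpy as np, cv2
def ray(c,u,v):
    f=240/np.tan(np.radians(c["fov_y"])/2)
    d=np.array([(u-c["cx"])/f,(v-c["cy"])/f]); s=d.copy()
    for _ in range(30): s=d/(1+c["k1"]*(s@s))
    R=np.array(c["rotation"]).reshape(3,3)
    return np.array(c["eye"]),R@np.array([s[0],-s[1],-1])
def atz(c,u,v,z):
    e,d=ray(c,u,v); return e+d*(z-e[2])/d[2]
def proj(c,p):
    f=240/np.tan(np.radians(c["fov_y"])/2)
    R=np.array(c["rotation"]).reshape(3,3); q=R.T@(np.array(p)-np.array(c["eye"]))
    s=np.array([q[0]/-q[2],-q[1]/-q[2]]); s=s*(1+c["k1"]*(s@s)); return s*f+[c["cx"],c["cy"]]
def tri(obs):
    A=np.zeros((3,3));b=np.zeros(3)
    for c,u,v in obs:
        e,d=ray(c,u,v); d=d/np.linalg.norm(d); P=np.eye(3)-np.outer(d,d); A+=P;b+=P@e
    return np.linalg.solve(A,b)
def shot(name,fn):
    c=calibration(name); im=read_camera(name); cv2.imwrite(f"pics/{fn}.png",im[:,:,::-1]); return c,im
E
python3 - <<'E'
from h import *
for n in("scene","top"):
    c,im=shot(n,n+"0"); print(n,c)
print(get_obs())
E
```

```text
scene {'fov_y': 43.0892129353991, 'cx': 318.3997520889395, 'cy': 239.08512710494898, 'k1': 0.05502577923287425, 'eye': array([1.12471962, 0.05844509, 1.09778695]), 'rotation': array([0.15452577, 0.22601562, 0.78743711, 0.55225131])}
top {'fov_y': 54.02840507489113, 'cx': 320.19255525899297, 'cy': 241.02345493450736, 'k1': 0.018081695458941057, 'eye': array([ 0.4822271 , -0.16604415,  1.05042209]), 'rotation': array([ 0.02210829, -0.02080485, -0.69750152,  0.71593995])}
{'time': 0.1, 'joints': array([ 9.40889418e-01,  2.45737574e-01,  1.55892032e+00, -4.53933488e-05,
        1.33870647e+00, -1.74086554e-01]), 'qvel': array([ 0.00155645, -0.00234793, -0.00323612,  0.00064256,  0.00031365,
        0.0015178 ]), 'joint_torque': array([-3.94646222e-04, -4.30671358e+01, -3.27128220e+01, -2.12672962e-04,
        2.77230269e-03,  3.94675158e-05]), 'eef_pos': array([0.28578878, 0.58317116, 0.20147966]), 'ee_rot': array([ 8.48583678e-01,  5.29060446e-01, -8.13281097e-04,  3.51859151e-04]), 'contact_force': array([-0.21104628, -0.08369563,  0.70381277]), 'moment': array([-0.00999151, -0.03125416,  0.00108709]), 'gripper_width': 1.0006908190862942}
```

Rotations are quaternions; I'll fix the helper and look.

```bash
sed -i 's/R=np.array(c\["rotation"\]).reshape(3,3)/R=Rot.from_quat(c["rotation"]).as_matrix()/; 2a from scipy.spatial.transform import Rotation as Rot' h.py; head -5 h.py
```

```text
from station import *
import numpy as np, cv2
from scipy.spatial.transform import Rotation as Rot
def ray(c,u,v):
    f=240/np.tan(np.radians(c["fov_y"])/2)
```

View pics/top0.png

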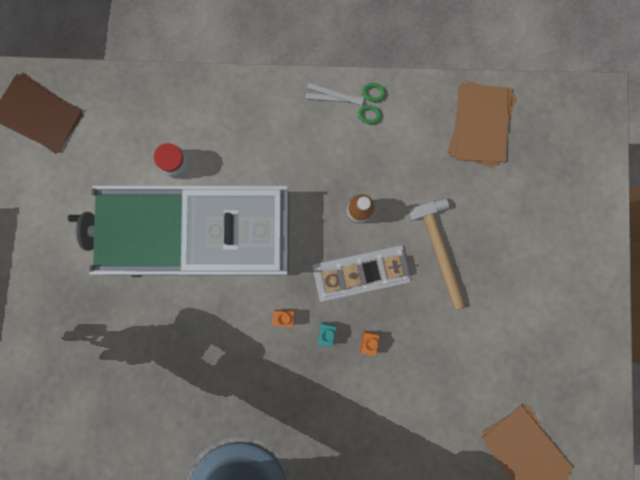

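View pics/scene0.png

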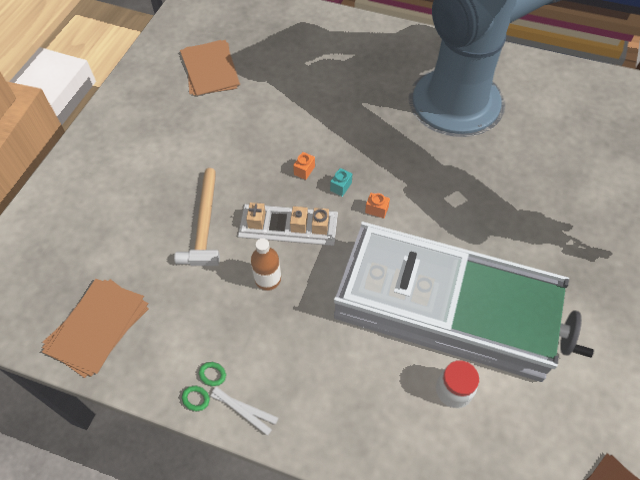

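Top view: machine with its housing to the left (world +y), fin at (230,230), rings visible at (215,230) and (260,230), and the middle die hidden by the fin. The tray is centred near (362,273), with its empty slot at (372,271). Look-alikes are at (284,319), (327,335) and (370,343). Next, an enlarged crop of both views.

Run:
```python
import cv2,numpy as np
t=cv2.imread('pics/top0.png'); s=cv2.imread('pics/scene0.png')
a=cv2.resize(t[180:310,70:420],None,fx=2.28,fy=2.28,interpolation=cv2.INTER_CUBIC)[:,:798]
b=cv2.resize(s[190:390,230:600],None,fx=2.15,fy=2.15*0.7,interpolation=cv2.INTER_CUBIC)[:,:798]
b=cv2.resize(b,(798,300)); a=a[:300,:798]
a=cv2.resize(a,(798,296)); print(a.shape,b.shape)
cv2.imwrite('pics/c1.png',np.vstack([a,b]))
```

```text
(296, 798, 3) (300, 798, 3)
```

View pics/c1.png

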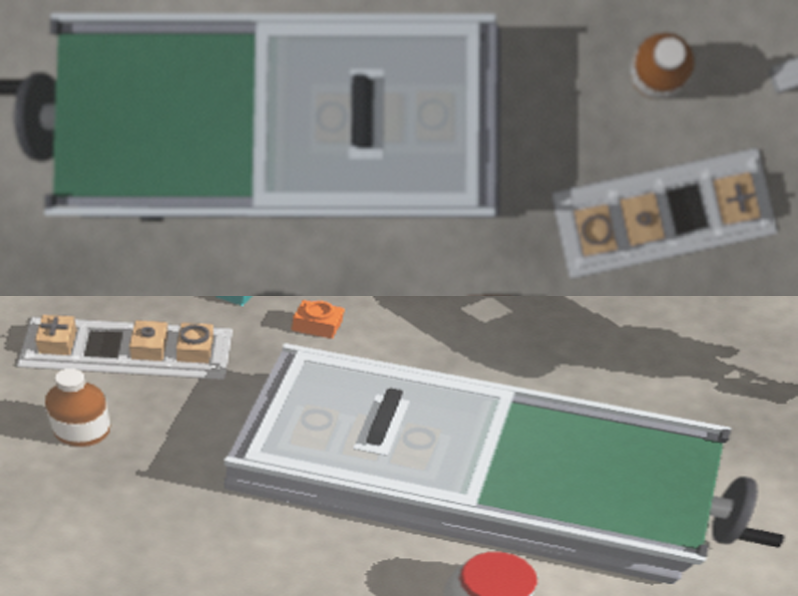

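Run:
```python
from h import *
T=calibration("top");S=calibration("scene")
a=lambda u,v:(T,70+u/2.28,180+v/2.28)
b=lambda u,v:(S,230+u/2.157,190+(v-296)/1.5)
P={"fin":((362,110),(386,416),.115),"ring3":((597,229),(194,335),.05),"small":((648,218),(150,331),.05),"cross":((741,198),(55,328),.05),"liner":((687,208),(104,344),.006),
"bedringL":((333,117),(420,438),.074),"bedringR":((435,115),(318,420),.074),
"c_far_-y":((496,15),(228,461),.088),"c_near_-y":((496,212),(288,346),.088),"c_far+y":((53,16),(704,551),.088),"c_near+y":((46,212),(729,430),.088)}
for k,(p,q,z) in P.items():
    print(k,tri([a(*p),b(*q)]).round(3),atz(*a(*p),z).round(3),atz(*b(*q),z).round(3))
```

```text
fin [0.56  0.022 0.111] [0.56  0.019 0.115] [0.561 0.024 0.115]
ring3 [ 0.459 -0.189  0.044] [ 0.46 -0.19  0.05] [ 0.463 -0.186  0.05 ]
small [ 0.47  -0.234  0.047] [ 0.471 -0.237  0.05 ] [ 0.471 -0.228  0.05 ]
cross [ 0.492 -0.323  0.039] [ 0.492 -0.323  0.05 ] [ 0.498 -0.317  0.05 ]
liner [ 0.481 -0.277  0.007] [ 0.482 -0.278  0.006] [ 0.48  -0.276  0.006]
bedringL [0.556 0.057 0.068] [0.556 0.054 0.074] [0.558 0.059 0.074]
bedringR [ 0.56  -0.036  0.066] [ 0.56  -0.039  0.074] [ 0.564 -0.033  0.074]
c_far_-y [ 0.651 -0.09   0.084] [ 0.651 -0.093  0.088] [ 0.652 -0.087  0.088]
c_near_-y [ 0.472 -0.094  0.083] [ 0.474 -0.099  0.088] [ 0.474 -0.09   0.088]
c_far+y [0.637 0.302 0.1  ] [0.64  0.306 0.088] [0.63  0.307 0.088]
c_near+y [0.463 0.304 0.085] [0.463 0.302 0.088] [0.465 0.304 0.088]
```

>>> apply_moves:
  plan:
    - {"dx":0.017,"dy":-0.035,"twist":0.03,"fingers":1}
    - {"dx":0.017,"dy":-0.035,"twist":0.03}
    - {"dx":0.017,"dy":-0.035,"twist":0.03}
    - {"dx":0.017,"dy":-0.035,"twist":0.03}
    - {"dx":0.017,"dy":-0.035,"twist":0.03}
    - {"dx":0.017,"dy":-0.035,"twist":0.03}
    - {"dx":0.017,"dy":-0.035,"twist":0.03}
    - {"dx":0.017,"dy":-0.035,"twist":0.03}
  newtons: 40

```text
validation failed for argument at $.pl...
```

>>> apply_moves:
  plan:
    - {"dx":0.017,"dy":-0.035,"twist":0.03}
    - {"dx":0.017,"dy":-0.035,"twist":0.03}
    - {"dx":0.017,"dy":-0.035,"twist":0.03}
    - {"dx":0.017,"dy":-0.035,"twist":0.03}
    - {"dx":0.017,"dy":-0.035,"twist":0.03}
    - {"dx":0.017,"dy":-0.035,"twist":0.03}
    - {"dx":0.017,"dy":-0.035,"twist":0.03}
    - {"dx":0.017,"dy":-0.035,"twist":0.03}
    - {}
    - {}

```text
validation failed for argument at $.pl...
```

>>> apply_moves:
  plan:
    - {"dx":0.017,"dy":-0.035,"dz":0,"twist":0.03,"fingers":1}
    - {"dx":0.017,"dy":-0.035,"dz":0,"twist":0.03,"fingers":1}
    - {"dx":0.017,"dy":-0.035,"dz":0,"twist":0.03,"fingers":1}
    - {"dx":0.017,"dy":-0.035,"dz":0,"twist":0.03,"fingers":1}
    - {"dx":0.017,"dy":-0.035,"dz":0,"twist":0.03,"fingers":1}
    - {"dx":0.017,"dy":-0.035,"dz":0,"twist":0.03,"fingers":1}
    - {"dx":0.017,"dy":-0.035,"dz":0,"twist":0.03,"fingers":1}
    - {"dx":0.017,"dy":-0.035,"dz":0,"twist":0.03,"fingers":1}
  newtons: 40

```text
time: 0.77
eef_pos: [0.4222, 0.3018, 0.2021]
ee_rot: [0.779, 0.628, -0.0, -0.0]
contact_force: [0.6, -0.3, 0.2]
gripper_width: 0.998
```

>>> apply_moves:
  plan:
    - {"dx":0.017,"dy":-0.035,"dz":0,"twist":0.031,"fingers":1}
    - {"dx":0.017,"dy":-0.035,"dz":0,"twist":0.031,"fingers":1}
    - {"dx":0.017,"dy":-0.035,"dz":0,"twist":0.031,"fingers":1}
    - {"dx":0.017,"dy":-0.035,"dz":0,"twist":0.031,"fingers":1}
    - {"dx":0.017,"dy":-0.035,"dz":0,"twist":0.031,"fingers":1}
    - {"dx":0.017,"dy":-0.035,"dz":0,"twist":0.031,"fingers":1}
    - {"dx":0.017,"dy":-0.035,"dz":0,"twist":0.031,"fingers":1}
    - {"dx":0.018,"dy":-0.035,"dz":0,"twist":0.031,"fingers":1}
    - {"dx":0,"dy":0,"dz":-0.02,"twist":0,"fingers":1}
    - {"dx":0,"dy":0,"dz":-0.01,"twist":0,"fingers":1}

```text
time: 1.6
eef_pos: [0.559, 0.0218, 0.1708]
ee_rot: [0.697, 0.717, -0.0, -0.001]
contact_force: [0.3, 0.4, -0.7]
gripper_width: 0.994
```

Run:
```python
from h import *
o=get_obs();c,im=shot("wrist","w0"); print(o["eef_pos"],o["ee_rot"],c)
for p in [(.56,.022,.127),(.56,.022,.115)]: print(proj(c,p))
```

```text
[0.55898939 0.02182547 0.17078778] [ 6.96893893e-01  7.17173629e-01 -4.96515149e-04 -8.00332109e-04] {'fov_y': 65.02240986635135, 'cx': 316.5380459050427, 'cy': 231.06672527803724, 'k1': -0.06737651353425207, 'eye': array([0.47506276, 0.01945969, 0.34279594]), 'rotation': array([-0.11373357, -0.11764253,  0.70810337,  0.68688757])}
[316.26355117 248.54524279]
[316.26623833 241.7274446 ]
```

View pics/w0.png

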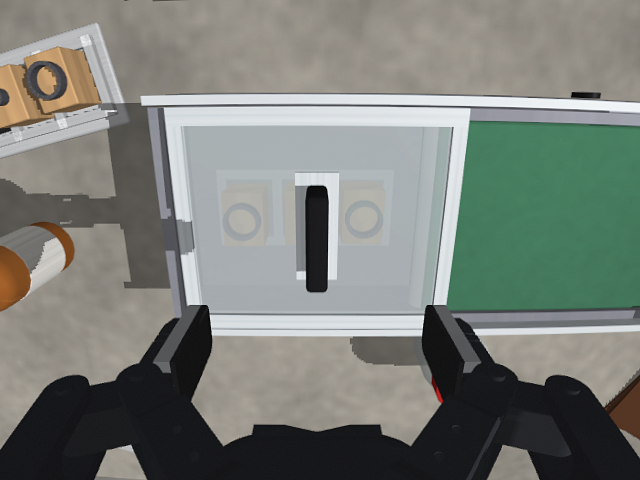

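Wrist view: the fin is at (317,187)-(317,292), centred between the fingers. Next: go down and grip.

>>> apply_moves:
  plan:
    - {"dx":-0.004,"dy":0,"dz":-0.02,"twist":0,"fingers":1}
    - {"dx":0,"dy":0,"dz":-0.025,"twist":0,"fingers":0}
    - {"dx":0,"dy":0,"dz":-0.02,"twist":0,"fingers":-0.3}
    - {"dx":0,"dy":0,"dz":-0.007,"twist":0,"fingers":-1}
    - {"dx":0,"dy":0,"dz":0,"twist":0,"fingers":-1}
    - {"dx":0,"dy":0,"dz":0,"twist":0,"fingers":-1}
    - {"dx":0,"dy":0,"dz":0,"twist":0,"fingers":-1}
    - {"dx":0,"dy":0,"dz":0,"twist":0,"fingers":-1}
  newtons: 40

```text
time: 2.32
eef_pos: [0.5563, 0.0237, 0.1023]
ee_rot: [0.695, 0.719, 0.001, 0.001]
contact_force: [-0.9, 0.3, -0.2]
gripper_width: 0.007
```

Run:
```python
from h import *
o=get_obs();c,im=shot("wrist","w1"); print(o["eef_pos"],o["gripper_width"]); c2,im2=shot("scene","s1")
cv2.imwrite("pics/w1b.png",np.hstack([cv2.resize(im,(400,300)),cv2.resize(im2[180:390,320:600],(400,300))])[:,:,::-1])
```

```text
[0.55627583 0.02374574 0.10226867] 0.007393189356324999
```

View pics/w1b.png

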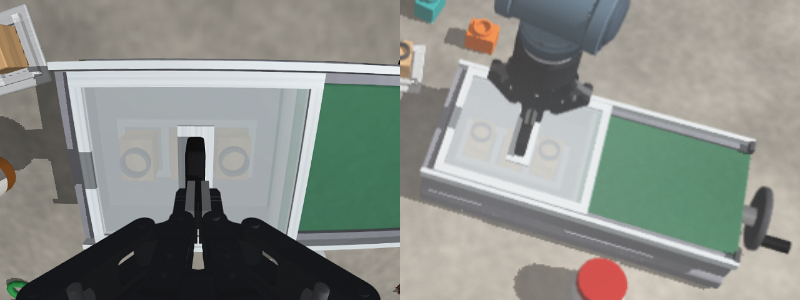

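The pictures suggest the fingers straddle the fin at (195,160) although the width reads about 0. I'll test by moving along +y.

>>> apply_moves:
  plan:
    - {"dx":0,"dy":0.005,"dz":0,"twist":0,"fingers":-1}
    - {"dx":0,"dy":0.01,"dz":0,"twist":0,"fingers":-1}
    - {"dx":-0.001,"dy":0.015,"dz":0,"twist":0,"fingers":-1}
    - {"dx":-0.001,"dy":0.015,"dz":0,"twist":0,"fingers":-1}

```text
time: 2.75
eef_pos: [0.5531, 0.0697, 0.1006]
ee_rot: [0.696, 0.718, 0.0, -0.0]
contact_force: [-1.1, -0.5, -0.0]
gripper_width: -0.0
```

Run:
```python
from h import *
o=get_obs();c,im=shot("scene","s2"); print(o["eef_pos"],o["gripper_width"],o["contact_force"]); c2,im2=shot("wrist","w2")
cv2.imwrite("pics/w2b.png",np.hstack([cv2.resize(im[180:390,320:600],(400,300)),cv2.resize(im2,(400,300))])[:,:,::-1])
```

```text
[0.55311228 0.06965259 0.10064372] -0.00047901933758865914 [-1.05069845 -0.52936655 -0.03314011]
```

View pics/w2b.png

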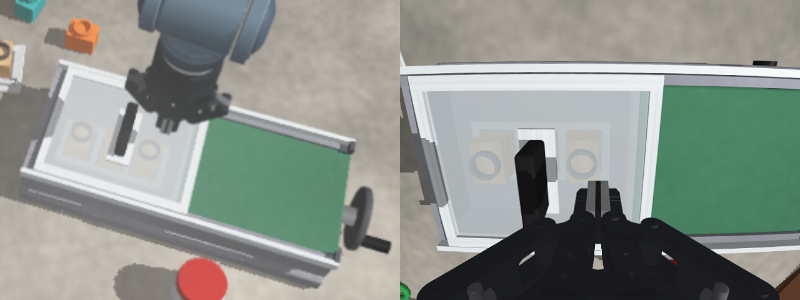

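Run:
```python
from h import *
o=get_obs();S=calibration("scene");W=calibration("wrist");T=calibration("top")
e=o["eef_pos"]; print(W["eye"]-e)
print("tcp proj wrist",proj(W,e),"scene",proj(S,e))
print("tip tri",tri([(S,437.6,271),(W,317,291)]))
print("tip wrist +z",[proj(W,e+[0,0,d]).round(0) for d in(.01,.02,.03,.04)])
# fin near end (−x) top: wrist w2 ~ (530,141)->(208,226); scene crop (130,104)
print("fin -x top", tri([(W,208,226),(S,320+130*.7,180+104*.7)]))
# fin +x end top scene (117,155)
for p in [(.523,.022,.127),(.587,.022,.127)]: print(proj(W,p),proj(S,p))
```

```text
[-0.08422689 -0.0028875   0.17184312]
tcp proj wrist [315.95562709 278.52844458] scene [433.8401503  277.59438551]
tip tri [0.5489738  0.07237637 0.12099772]
tip wrist +z [array([316., 288.]), array([316., 298.]), array([316., 309.]), array([316., 322.])]
fin -x top [0.52282552 0.01911629 0.11130002]
[200.46849564 237.60865695] [414.29909238 249.57196187]
[210.0584451  364.85572961] [404.89873215 278.27615536]
```

Run:
```python
import cv2,numpy as np
s=cv2.imread('pics/s2.png')[225:305,380:490];w=cv2.imread('pics/w2.png')[150:390,120:440]
cv2.imwrite('pics/c3.png',np.hstack([cv2.resize(s,(440,320),interpolation=cv2.INTER_CUBIC),cv2.resize(w,(340,320))]))
```

```text
(no output)
```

View pics/c3.png

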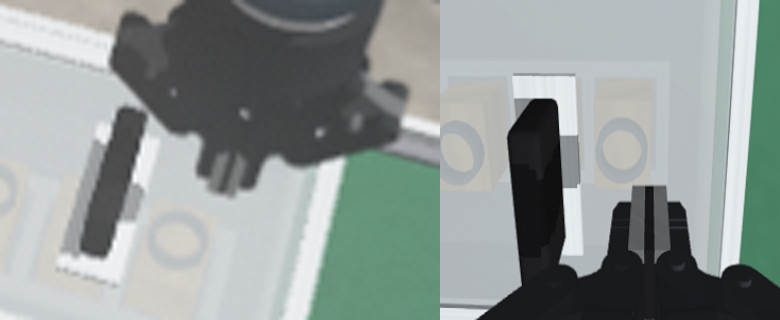

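Run:
```python
from h import *
o=get_obs();S=calibration("scene");W=calibration("wrist");e=o["eef_pos"]
print(o["ee_rot"],e)
for z in (.09,.1,.11,.12,.13,.14): print(z,"wrist",proj(W,[e[0]-.011,e[1],z]).round(0),"(317.6,290) scene",proj(S,[e[0]+.011,e[1],z]).round(1),"(436,272.5)")
print("fin -x top",tri([(W,221.6,224),(S,412.5,252)]))
print("fin from w z=.127",atz(W,221.6,224,.127),"s",atz(S,412.5,252,.127), "z=.089 +x end",atz(S,380+95/4,225+257/4,.089))
```

```text
[ 6.94736131e-01  7.19264653e-01  1.44531022e-04 -2.17150269e-04] [0.55279696 0.07080508 0.10053523]
0.09 wrist [317. 251.] (317.6,290) scene [431.5 285.2] (436,272.5)
0.1 wrist [317. 258.] (317.6,290) scene [432.3 282.7] (436,272.5)
0.11 wrist [317. 266.] (317.6,290) scene [433.1 280.1] (436,272.5)
0.12 wrist [317. 276.] (317.6,290) scene [434.  277.6] (436,272.5)
0.13 wrist [317. 286.] (317.6,290) scene [434.9 274.9] (436,272.5)
0.14 wrist [317. 298.] (317.6,290) scene [435.7 272.3] (436,272.5)
fin -x top [0.52115584 0.02338827 0.11189188]
fin from w z=.127 [0.51676585 0.03107876 0.127     ] s [0.5291828  0.02026145 0.127     ] z=.089 +x end [0.58886458 0.02480825 0.089     ]
```

The fingertips measure 33–36 mm above the reported TCP (z ≈ 0.135 against 0.1005) in both views. They also passed over the fin without touching it, so the real tips sit about 35 mm higher than reported. I'll go back over the fin and descend by steps, watching the force.

>>> apply_moves:
  plan:
    - {"dx":0.001,"dy":-0.008,"dz":0,"twist":0,"fingers":1}
    - {"dx":0.001,"dy":-0.02,"dz":0,"twist":0,"fingers":1}
    - {"dx":0.001,"dy":-0.02,"dz":0,"twist":0,"fingers":1}
    - {"dx":0,"dy":0,"dz":0,"twist":0,"fingers":1}
    - {"dx":0,"dy":0,"dz":0,"twist":0,"fingers":1}
    - {"dx":0,"dy":0,"dz":-0.015,"twist":0,"fingers":1}
    - {"dx":0,"dy":0,"dz":-0.01,"twist":0,"fingers":1}
    - {"dx":0,"dy":0,"dz":-0.005,"twist":0,"fingers":1}
    - {"dx":0,"dy":0,"dz":0,"twist":0,"fingers":1}

```text
time: 3.6
eef_pos: [0.5546, 0.0212, 0.0686]
ee_rot: [0.695, 0.719, -0.001, -0.002]
contact_force: [-0.0, -0.3, -0.0]
gripper_width: 0.999
```

>>> apply_moves:
  plan:
    - {"dx":0,"dy":0,"dz":0,"twist":0,"fingers":-1}
    - {"dx":0,"dy":0,"dz":0,"twist":0,"fingers":-1}
    - {"dx":0,"dy":0,"dz":0,"twist":0,"fingers":-1}
    - {"dx":0,"dy":0,"dz":0,"twist":0,"fingers":-1}
    - {"dx":0,"dy":0,"dz":0,"twist":0,"fingers":-1}

```text
time: 4.02
eef_pos: [0.5564, 0.0207, 0.0709]
ee_rot: [0.696, 0.718, 0.0, 0.0]
contact_force: [-0.2, -0.7, -0.1]
gripper_width: 0.3
```

>>> apply_moves:
  plan:
    - {"dx":0,"dy":0,"dz":0,"twist":0,"fingers":-1}
    - {"dx":0,"dy":0,"dz":0,"twist":0,"fingers":-1}
    - {"dx":0,"dy":0.005,"dz":0,"twist":0,"fingers":-1}
    - {"dx":0,"dy":0.01,"dz":0,"twist":0,"fingers":-1}
    - {"dx":-0.001,"dy":0.015,"dz":0,"twist":0,"fingers":-1}

```text
time: 4.43
eef_pos: [0.5556, 0.0496, 0.071]
ee_rot: [0.696, 0.718, -0.0, 0.001]
contact_force: [1.3, -4.1, 0.3]
gripper_width: 0.16
```

>>> apply_moves:
  plan:
    - {"dx":-0.001,"dy":0.02,"dz":0,"twist":0,"fingers":-1}
    - {"dx":0,"dy":0.02,"dz":0,"twist":0,"fingers":-1}
    - {"dx":-0.001,"dy":0.02,"dz":0,"twist":0,"fingers":-1}
    - {"dx":-0.001,"dy":0.02,"dz":0,"twist":0,"fingers":-1}
    - {"dx":0,"dy":0.02,"dz":0,"twist":0,"fingers":-1}
    - {"dx":-0.001,"dy":0.02,"dz":0,"twist":0,"fingers":-1}
    - {"dx":0,"dy":0.008,"dz":0,"twist":0,"fingers":-1}
    - {"dx":0,"dy":0.006,"dz":0,"twist":0,"fingers":-1}

```text
time: 5.1
eef_pos: [0.5522, 0.1855, 0.071]
ee_rot: [0.695, 0.719, 0.001, 0.001]
contact_force: [3.7, -3.4, 0.6]
gripper_width: 0.156
```

>>> apply_moves:
  plan:
    - {"dx":0,"dy":0.005,"dz":0,"twist":0,"fingers":-1}
    - {"dx":0,"dy":0.005,"dz":0,"twist":0,"fingers":-1}
    - {"dx":0,"dy":0.002,"dz":0,"twist":0,"fingers":-1}

```text
time: 5.35
eef_pos: [0.5519, 0.1968, 0.071]
ee_rot: [0.696, 0.718, 0.001, 0.001]
contact_force: [3.5, -2.7, 2.3]
gripper_width: 0.154
```

>>> apply_moves:
  plan:
    - {"dx":0,"dy":0.003,"dz":0,"twist":0,"fingers":-1}
    - {"dx":0,"dy":0.003,"dz":0,"twist":0,"fingers":-1}

```text
time: 5.52
eef_pos: [0.5517, 0.1985, 0.0709]
ee_rot: [0.695, 0.719, -0.003, 0.003]
contact_force: [1.2, -30.3, 7.7]
gripper_width: 0.157
```

>>> apply_moves:
  plan:
    - {"dx":0,"dy":-0.003,"dz":0,"twist":0,"fingers":0}
    - {"dx":0,"dy":0,"dz":0,"twist":0,"fingers":0}
    - {"dx":0,"dy":0,"dz":0.025,"twist":0,"fingers":0}
    - {"dx":0,"dy":0,"dz":0.035,"twist":0,"fingers":0.5}
    - {"dx":0.001,"dy":-0.025,"dz":0.015,"twist":-0.12,"fingers":1}
    - {"dx":0.001,"dy":-0.025,"dz":0,"twist":-0.12,"fingers":1}
    - {"dx":0.001,"dy":-0.025,"dz":0,"twist":-0.12,"fingers":1}
    - {"dx":0.001,"dy":-0.025,"dz":0,"twist":-0.12,"fingers":1}
    - {"dx":0.001,"dy":-0.025,"dz":0,"twist":-0.12,"fingers":1}
    - {"dx":0.001,"dy":-0.025,"dz":0,"twist":-0.12,"fingers":1}

```text
time: 6.35
eef_pos: [0.556, 0.0494, 0.1448]
ee_rot: [0.905, 0.425, -0.001, -0.001]
contact_force: [-0.7, 0.2, 0.1]
gripper_width: 0.996
```

>>> apply_moves:
  plan:
    - {"dx":0.001,"dy":-0.025,"dz":0,"twist":-0.12,"fingers":1}
    - {"dx":0,"dy":-0.012,"dz":0,"twist":-0.12,"fingers":1}
    - {"dx":0,"dy":0,"dz":0,"twist":-0.12,"fingers":1}
    - {"dx":0,"dy":0,"dz":0,"twist":-0.12,"fingers":1}
    - {"dx":0,"dy":0,"dz":0,"twist":-0.12,"fingers":1}
    - {"dx":0,"dy":0,"dz":0,"twist":-0.12,"fingers":1}
    - {"dx":0,"dy":0,"dz":0,"twist":-0.12,"fingers":1}
    - {"dx":0,"dy":0,"dz":0,"twist":0,"fingers":1}

```text
time: 7.02
eef_pos: [0.5572, 0.0135, 0.1447]
ee_rot: [1.0, 0.021, -0.001, -0.001]
contact_force: [-0.2, 0.1, 0.0]
gripper_width: 1.005
```

Run:
```python
from h import *
o=get_obs();c,im=shot("wrist","w5"); print(o["time"],o["eef_pos"],o["joints"],2*np.arctan2(o["ee_rot"][1],o["ee_rot"][0])); c2,im2=shot("scene","s5"); c3,im3=shot("top","t5")
for i in range(3):
  p=np.array([.5565,.107])+np.array([-.032,1])*[-.141,-.095,-.049][i]
  print(i,p,proj(c,[*p,.074]).round(0),proj(c2,[*p,.074]).round(0),proj(c3,[*p,.074]).round(0))
im=cv2.resize(im,(533,400)); im2=cv2.resize(im2[170:390,310:600],(400,300))
b=np.zeros((400,800,3),np.uint8); b[:,:533]=im; b[:,533:]=cv2.resize(im3[180:300,180:300],(267,267))[:1].repeat(400,0)*0
b[:267,533:]=cv2.resize(im3[180:300,180:300],(267,267),interpolation=cv2.INTER_CUBIC)
out=np.vstack([b,np.zeros((200,800,3),np.uint8)])
out[400:,:]=cv2.resize(cv2.imread("pics/s5.png")[:,:,::-1][200:310,160:600],(800,200),interpolation=cv2.INTER_CUBIC)
cv2.imwrite("pics/c5.png",out[:,:,::-1])
```

```text
7.0167 [0.55722081 0.0134981  0.14472683] [-1.79756506e-01  9.11970820e-02  1.84254757e+00  1.15610177e-03
  1.21012481e+00 -2.21722582e-01] 0.04155685354399944
0 [ 0.561012 -0.034   ] [320. 294.] [377. 271.] [258. 230.]
1 [0.55954 0.012  ] [321. 234.] [401. 278.] [236. 230.]
2 [0.558068 0.058   ] [322. 167.] [424. 285.] [214. 230.]
```

View pics/c5.png

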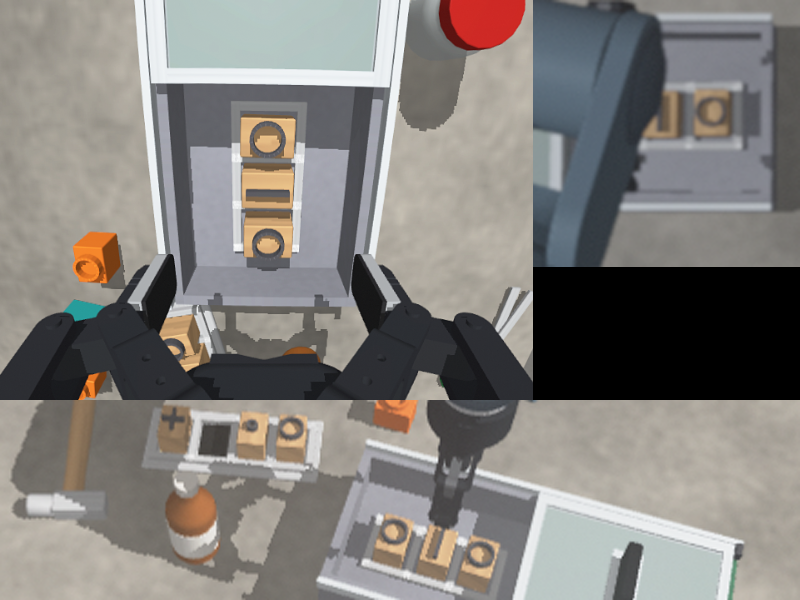

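Wrist view: the bed dies are ring, line, ring at (268,243), (268,190) and (268,139) in the crop, so the line die in pocket1 is the odd one. The machine model projects within a few pixels of all of them. Next, the die's edges from pixel profiles.

Run:
```python
from h import *
c=calibration("wrist"); im=cv2.imread("pics/w5.png").astype(int)
for u in(294,296,347,349): print(u,[tuple(im[v,u][[2,0]]) for v in range(196,258,2)])
print("row236",[(u,im[236,u,2],im[236,u,0]) for u in range(282,362,2)])
p=np.array([.5565,.107])+np.array([-.032,1])*-.095; R=lambda a,b:np.array([p[0]+a-.032*b*-1*-1,p[1]+b+.032*a])
for b in(-.016,.016):
  for z in(.036,.066): print(b,z,[proj(c,[*R(a,b),z]).round(1) for a in(-.022,.022)])
```

```text
294 [(np.int64(116), np.int64(66)), (np.int64(114), np.int64(65)), (np.int64(103), np.int64(59)), (np.int64(159), np.int64(90)), (np.int64(206), np.int64(117)), (np.int64(200), np.int64(113)), (np.int64(239), np.int64(143)), (np.int64(222), np.int64(127)), (np.int64(221), np.int64(127)), (np.int64(221), np.int64(127)), (np.int64(222), np.int64(127)), (np.int64(223), np.int64(128)), (np.int64(225), np.int64(130)), (np.int64(228), np.int64(132)), (np.int64(229), np.int64(134)), (np.int64(231), np.int64(131)), (np.int64(236), np.int64(134)), (np.int64(239), np.int64(135)), (np.int64(238), np.int64(134)), (np.int64(234), np.int64(130)), (np.int64(226), np.int64(126)), (np.int64(218), np.int64(124)), (np.int64(221), np.int64(124)), (np.int64(212), np.int64(121)), (np.int64(212), np.int64(120)), (np.int64(208), np.int64(118)), (np.int64(202), np.int64(111)), (np.int64(110), np.int64(111)), (np.int64(95), np.int64(102)), (np.int64(92), np.int64(102)), (np.int64(151), np.int64(152))]
296 [(np.int64(118), np.int64(65)), (np.int64(113), np.int64(64)), (np.int64(104), np.int64(60)), (np.int64(1
[... 3835 characters left out ...]
64(111), np.int64(90)), (338, np.int64(111), np.int64(89)), (340, np.int64(111), np.int64(90)), (342, np.int64(105), np.int64(92)), (344, np.int64(106), np.int64(92)), (346, np.int64(104), np.int64(92)), (348, np.int64(226), np.int64(126)), (350, np.int64(217), np.int64(123)), (352, np.int64(140), np.int64(137)), (354, np.int64(218), np.int64(221)), (356, np.int64(211), np.int64(214)), (358, np.int64(210), np.int64(213)), (360, np.int64(213), np.int64(217))]
-0.016 0.036 [array([291.5, 236.3]), array([346.9, 237.1])]
-0.016 0.066 [array([288.7, 250.4]), array([350. , 251.3])]
0.016 0.036 [array([291.2, 196.9]), array([348.7, 197.8])]
0.016 0.066 [array([288.4, 207.3]), array([352.1, 208.3])]
```

>>> apply_moves:
  plan:
    - {"dx":0.003,"dy":-0.001,"dz":-0.03,"twist":-0.009,"fingers":1}
    - {"dx":0,"dy":0,"dz":-0.035,"twist":0,"fingers":0.7}
    - {"dx":0,"dy":0,"dz":-0.03,"twist":0,"fingers":0.7}
    - {"dx":0,"dy":0,"dz":-0.02,"twist":0,"fingers":0.7}
    - {"dx":0,"dy":0,"dz":-0.015,"twist":0,"fingers":0.7}
    - {"dx":0,"dy":0,"dz":-0.008,"twist":0,"fingers":0.7}
    - {"dx":0,"dy":0,"dz":0,"twist":0,"fingers":0.7}

```text
time: 7.75
eef_pos: [0.5594, 0.0121, 0.0054]
ee_rot: [1.0, 0.018, -0.002, -0.0]
contact_force: [0.0, -0.7, -0.8]
gripper_width: 0.848
```

>>> apply_moves:
  plan:
    - {"dx":0,"dy":0,"dz":0,"twist":0,"fingers":-1}
    - {"dx":0,"dy":0,"dz":0,"twist":0,"fingers":-1}
    - {"dx":0,"dy":0,"dz":0,"twist":0,"fingers":-1}
    - {"dx":0,"dy":0,"dz":0,"twist":0,"fingers":-1}
    - {"dx":0,"dy":0,"dz":0,"twist":0,"fingers":-1}
  newtons: 40

```text
time: 8.17
eef_pos: [0.5625, 0.0114, 0.0092]
ee_rot: [1.0, 0.017, 0.002, 0.0]
contact_force: [-0.3, 0.2, 6.5]
gripper_width: 0.511
```

>>> apply_moves:
  plan:
    - {"dx":0,"dy":0,"dz":0.01,"twist":0,"fingers":-1}
    - {"dx":0,"dy":0,"dz":0.02,"twist":0,"fingers":-1}
    - {"dx":0,"dy":0,"dz":0.03,"twist":0,"fingers":-1}
    - {"dx":0,"dy":0,"dz":0.03,"twist":0,"fingers":-1}
    - {"dx":-0.009,"dy":-0.02,"dz":0.02,"twist":0.025,"fingers":-1}
    - {"dx":-0.009,"dy":-0.03,"dz":0,"twist":0.026,"fingers":-1}
    - {"dx":-0.009,"dy":-0.032,"dz":0,"twist":0.026,"fingers":-1}
    - {"dx":-0.009,"dy":-0.032,"dz":0,"twist":0.026,"fingers":-1}
    - {"dx":-0.009,"dy":-0.032,"dz":0,"twist":0.026,"fingers":-1}
    - {"dx":-0.009,"dy":-0.032,"dz":0,"twist":0.026,"fingers":-1}

```text
time: 9.0
eef_pos: [0.5061, -0.1674, 0.1178]
ee_rot: [0.995, 0.095, -0.0, -0.0]
contact_force: [0.3, -0.4, -1.8]
gripper_width: 0.507
```

>>> apply_moves:
  plan:
    - {"dx":-0.009,"dy":-0.032,"dz":0,"twist":0.026,"fingers":-1}
    - {"dx":-0.009,"dy":-0.032,"dz":0,"twist":0.026,"fingers":-1}
    - {"dx":-0.007,"dy":-0.032,"dz":0,"twist":0,"fingers":-1}
    - {"dx":0,"dy":-0.014,"dz":0,"twist":0,"fingers":-1}
    - {"dx":0,"dy":0,"dz":0,"twist":0,"fingers":-1}

```text
time: 9.42
eef_pos: [0.4816, -0.279, 0.118]
ee_rot: [0.993, 0.118, 0.0, 0.0]
contact_force: [0.0, -0.2, -1.1]
gripper_width: 0.506
```

Run:
```python
from h import *
o=get_obs();c,im=shot("wrist","w6"); e=o["eef_pos"];ang=2*np.arctan2(o["ee_rot"][1],o["ee_rot"][0]); print(o["time"],e,ang,o["gripper_width"]); c2,im2=shot("scene","s6")
d=np.array([np.sin(.241),-np.cos(.241)]); c0=np.array([.4813,-.2775])
for n,k,z in(("s0 cross",1,.05),("s1",0,.006),("s2 small",-1,.05),("s3 ring3",-2,.05)):
  p=c0+d*.046*k; print(n,p.round(3),proj(c,[*p,z]).round(0),proj(c2,[*p,z]).round(0))
out=np.zeros((600,800,3),np.uint8); out[:,:]=cv2.resize(im,(800,600)); out[360:600,560:]=cv2.resize(im2[180:280,230:330],(240,240),interpolation=cv2.INTER_CUBIC)
cv2.imwrite("pics/c6.png",out[:,:,::-1])
```

```text
9.4167 [ 0.48163917 -0.27901861  0.11795815] 0.23719659827029868 0.5059867319695498
s0 cross [ 0.492 -0.322] [317. 292.] [254. 209.]
s1 [ 0.481 -0.278] [317. 213.] [277. 222.]
s2 small [ 0.47  -0.233] [317. 163.] [298. 212.]
s3 ring3 [ 0.459 -0.188] [317.  86.] [320. 214.]
```

View pics/c6.png

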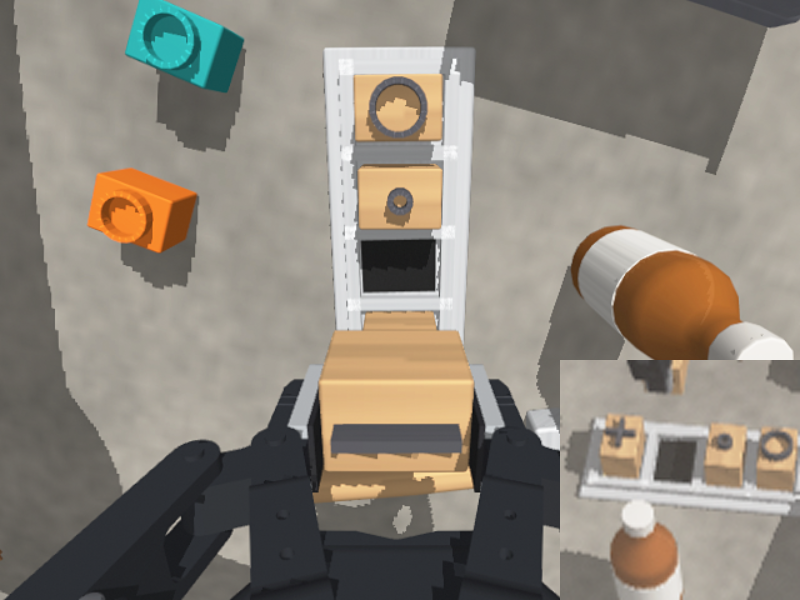

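Run:
```python
from h import *
from scipy.optimize import least_squares
o=get_obs();c=calibration("wrist");e=o["eef_pos"];a=2*np.arctan2(o["ee_rot"][1],o["ee_rot"][0])
def pt(q,l):
    x,y,z,tilt,yaw=q
    R=Rot.from_euler("z",a+yaw).as_matrix()@Rot.from_euler("x",tilt).as_matrix()
    return np.array([e[0],e[1],0])+Rot.from_euler("z",a).apply([x,y,0])+[0,0,z]+R@np.array(l)
L=[((-.022,.016,.0),(333,331)),((.022,.016,0),(459,331)),((-.022,.016,.036),(321,380)),((.022,.016,.036),(474,380)),((-.022,-.016,.036),(318,472)),((.022,-.016,.036),(472,470))]
r=least_squares(lambda q:np.concatenate([proj(c,pt(q,l))-np.array(p)/1.25 for l,p in L]),[0,0,.11,0,0])
print("x y z tilt yaw",r.x.round(4),"rep z",e[2].round(4),"res",r.fun.round(1))
```

```text
x y z tilt yaw [-0.      0.0003  0.1375 -0.0308 -0.0012] rep z 0.1174 res [ 0.9 -0.7 -0.3 -0.4 -2.4 -1.2  0.5 -0.7  4.4  0.5 -2.8  2.5]
```

>>> apply_moves:
  plan:
    - {"dx":0.001,"dy":0.0015,"dz":-0.02,"twist":0.004,"fingers":-1}
    - {"dx":0,"dy":0,"dz":-0.03,"twist":0,"fingers":-1}
    - {"dx":0,"dy":0,"dz":-0.03,"twist":0,"fingers":-1}
    - {"dx":0,"dy":0,"dz":-0.025,"twist":0,"fingers":-1}
    - {"dx":0,"dy":0,"dz":-0.014,"twist":0,"fingers":-1}
    - {"dx":0,"dy":0,"dz":-0.006,"twist":0,"fingers":-1}
    - {"dx":0,"dy":0,"dz":0,"twist":0,"fingers":-1}
    - {"dx":0,"dy":0,"dz":0,"twist":0,"fingers":-1}

```text
time: 10.18
eef_pos: [0.4838, -0.2738, -0.0071]
ee_rot: [0.992, 0.123, 0.0, 0.0]
contact_force: [-0.5, 0.2, -1.9]
gripper_width: 0.514
```

>>> apply_moves:
  plan:
    - {"dx":-0.001,"dy":-0.003,"dz":0,"twist":-0.004,"fingers":-1}
    - {"dx":0,"dy":0,"dz":0,"twist":0,"fingers":-1}

```text
time: 10.35
eef_pos: [0.4828, -0.2782, -0.0066]
ee_rot: [0.993, 0.12, 0.001, 0.001]
contact_force: [-1.1, -0.4, -1.1]
gripper_width: 0.508
```

Run:
```python
from h import *
for i in range(3):
  o=get_obs(); c=calibration("wrist"); print(o["time"],o["eef_pos"].round(4),(c["eye"]-o["eef_pos"]).round(4),o["contact_force"].round(1)); read_camera("wrist")
```

```text
10.35 [ 0.4828 -0.2782 -0.0066] [-0.0205  0.0819  0.1717] [-1.1 -0.4 -1.1]
10.4 [ 0.4826 -0.2781 -0.0067] [-0.0205  0.0819  0.1718] [ 0.  -0.3 -1.5]
10.45 [ 0.4825 -0.2781 -0.0069] [-0.0204  0.0818  0.1718] [-0.6 -0.8 -1.1]
```

>>> apply_moves:
  plan:
    - {"dx":0,"dy":0.0008,"dz":-0.004,"twist":0,"fingers":-1}
    - {"dx":0,"dy":0,"dz":-0.002,"twist":0,"fingers":-1}
    - {"dx":0,"dy":0,"dz":-0.001,"twist":0,"fingers":-1}
    - {"dx":0,"dy":0,"dz":0,"twist":0,"fingers":-1}

```text
time: 10.83
eef_pos: [0.482, -0.277, -0.0147]
ee_rot: [0.993, 0.12, -0.0, -0.0]
contact_force: [-0.1, 0.0, -2.2]
gripper_width: 0.508
```

>>> apply_moves:
  plan:
    - {"dx":0,"dy":0,"dz":-0.0015,"twist":0,"fingers":-1}
    - {"dx":0,"dy":0,"dz":0,"twist":0,"fingers":-1}

```text
time: 11.0
eef_pos: [0.4821, -0.277, -0.0149]
ee_rot: [0.993, 0.12, -0.001, -0.0]
contact_force: [-5.8, 3.2, 10.4]
gripper_width: 0.509
```

>>> apply_moves:
  plan:
    - {"dx":0,"dy":0,"dz":0.001,"twist":0,"fingers":0.5}
    - {"dx":0,"dy":0,"dz":0,"twist":0,"fingers":0.5}
    - {"dx":0,"dy":0,"dz":0,"twist":0,"fingers":0.5}
    - {"dx":0,"dy":0,"dz":0.01,"twist":0,"fingers":0.5}
    - {"dx":0,"dy":0,"dz":0.03,"twist":0,"fingers":0.8}
    - {"dx":0,"dy":0,"dz":0.035,"twist":0,"fingers":0.8}
    - {"dx":0,"dy":0,"dz":0.035,"twist":0,"fingers":0.8}
    - {"dx":0,"dy":0,"dz":0.02,"twist":0,"fingers":0.8}
    - {"dx":0,"dy":0,"dz":0,"twist":0,"fingers":0.8}

```text
time: 11.75
eef_pos: [0.4852, -0.2797, 0.1217]
ee_rot: [0.993, 0.12, 0.004, 0.004]
contact_force: [0.1, 0.1, 0.4]
gripper_width: 0.899
```

Run:
```python
from h import *
o=get_obs();c,im=shot("wrist","w7"); e=o["eef_pos"];ang=2*np.arctan2(o["ee_rot"][1],o["ee_rot"][0]); print(o["time"],e,ang,o["gripper_width"])
d=np.array([np.sin(.241),-np.cos(.241)]); c0=np.array([.4825,-.2772])
for n,k,z in(("s0",1,.05),("s1",0,.05),("s2",-1,.05),("s3",-2,.05)):
  p=c0+d*.046*k; print(n,p.round(4),proj(c,[*p,z]).round(1))
  print([proj(c,[*(p+Rot.from_euler("z",.241).apply([x,y,0])[:2]),.042]).round(0).tolist() for x,y in((-.022,.016),(.022,.016),(.022,-.016),(-.022,-.016))])
cv2.imwrite("pics/c7.png",cv2.resize(im[20:340,190:450],(650,600*800//600*0+600),interpolation=cv2.INTER_CUBIC)[:,:,::-1])
```

```text
11.75 [ 0.48522043 -0.27965603  0.12166751] 0.24119425560946836 0.8986312678707545
s0 [ 0.4935 -0.3219] [313.4 286.7]
[[283.0, 262.0], [344.0, 262.0], [342.0, 300.0], [284.0, 300.0]]
s1 [ 0.4825 -0.2772] [313.3 226.5]
[[281.0, 201.0], [345.0, 201.0], [344.0, 244.0], [283.0, 244.0]]
s2 [ 0.4715 -0.2325] [313.3 158.6]
[[279.0, 132.0], [347.0, 132.0], [346.0, 181.0], [281.0, 181.0]]
s3 [ 0.4605 -0.1879] [313.2  82.8]
[[277.0, 56.0], [349.0, 56.0], [348.0, 110.0], [279.0, 110.0]]
```

View pics/c7.png

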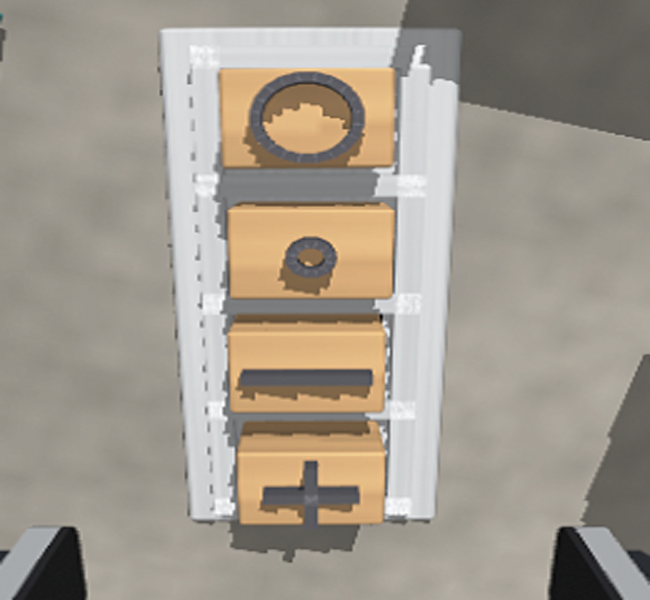

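>>> apply_moves:
  plan:
    - {"dx":-0.008,"dy":0.03,"dz":0,"twist":0,"fingers":0.7}
    - {"dx":-0.008,"dy":0.03,"dz":0,"twist":0,"fingers":0.7}
    - {"dx":-0.0075,"dy":0.0305,"dz":0,"twist":0,"fingers":0.7}
    - {"dx":0,"dy":0,"dz":-0.02,"twist":0,"fingers":0.7}
    - {"dx":0,"dy":0,"dz":-0.03,"twist":0,"fingers":0.7}
    - {"dx":0,"dy":0,"dz":-0.025,"twist":0,"fingers":0.7}
    - {"dx":0,"dy":0,"dz":-0.015,"twist":0,"fingers":0.7}
    - {"dx":0,"dy":0,"dz":0,"twist":0,"fingers":0.7}
    - {"dx":0,"dy":0,"dz":0,"twist":0,"fingers":0.7}

```text
time: 12.55
eef_pos: [0.4572, -0.1856, 0.0234]
ee_rot: [0.993, 0.12, -0.002, -0.001]
contact_force: [-0.3, -0.5, -0.6]
gripper_width: 0.849
```

>>> apply_moves:
  plan:
    - {"dx":0.003,"dy":-0.002,"dz":-0.01,"twist":0,"fingers":0.7}
    - {"dx":0,"dy":0,"dz":-0.016,"twist":0,"fingers":0.7}
    - {"dx":0,"dy":0,"dz":-0.008,"twist":0,"fingers":0.7}
    - {"dx":0,"dy":0,"dz":-0.004,"twist":0,"fingers":0.7}
    - {"dx":0,"dy":0,"dz":0,"twist":0,"fingers":0.7}
    - {"dx":0,"dy":0,"dz":0,"twist":0,"fingers":0.7}

```text
time: 13.05
eef_pos: [0.4619, -0.1888, -0.0124]
ee_rot: [0.993, 0.12, 0.0, 0.0]
contact_force: [-0.4, 0.1, 0.2]
gripper_width: 0.847
```

>>> apply_moves:
  plan:
    - {"dx":-0.001,"dy":0.001,"dz":-0.003,"twist":0,"fingers":0.2}
    - {"dx":0,"dy":0,"dz":0,"twist":0,"fingers":-1}
    - {"dx":0,"dy":0,"dz":0,"twist":0,"fingers":-1}
    - {"dx":0,"dy":0,"dz":0,"twist":0,"fingers":-1}
    - {"dx":0,"dy":0,"dz":0,"twist":0,"fingers":-1}
    - {"dx":0,"dy":0,"dz":0,"twist":0,"fingers":-1}
  newtons: 40

```text
time: 13.55
eef_pos: [0.4609, -0.1877, -0.0156]
ee_rot: [0.993, 0.12, 0.0, 0.0]
contact_force: [-1.4, 0.4, 4.2]
gripper_width: 0.507
```

>>> apply_moves:
  plan:
    - {"dx":0,"dy":0,"dz":0.01,"twist":0,"fingers":-1}
    - {"dx":0,"dy":0,"dz":0.025,"twist":0,"fingers":-1}
    - {"dx":0,"dy":0,"dz":0.035,"twist":0,"fingers":-1}
    - {"dx":0,"dy":0,"dz":0.035,"twist":0,"fingers":-1}
    - {"dx":0.01,"dy":0.02,"dz":0.015,"twist":-0.02,"fingers":-1}
    - {"dx":0.015,"dy":0.03,"dz":0,"twist":-0.03,"fingers":-1}
    - {"dx":0.016,"dy":0.032,"dz":0,"twist":-0.035,"fingers":-1}
    - {"dx":0.016,"dy":0.032,"dz":0,"twist":-0.035,"fingers":-1}
    - {"dx":0.016,"dy":0.032,"dz":0,"twist":-0.035,"fingers":-1}
    - {"dx":0.015,"dy":0.03,"dz":0,"twist":-0.035,"fingers":-1}

```text
time: 14.38
eef_pos: [0.5487, -0.0096, 0.1042]
ee_rot: [1.0, 0.025, -0.0, -0.0]
contact_force: [0.0, -0.6, -2.1]
gripper_width: 0.507
```

>>> apply_moves:
  plan:
    - {"dx":0.011,"dy":0.02,"dz":0,"twist":-0.019,"fingers":-1}
    - {"dx":0,"dy":0.004,"dz":0,"twist":0,"fingers":-1}
    - {"dx":0,"dy":0,"dz":0,"twist":0,"fingers":-1}
    - {"dx":0,"dy":0,"dz":0,"twist":0,"fingers":-1}

```text
time: 14.72
eef_pos: [0.559, 0.0122, 0.1038]
ee_rot: [1.0, 0.016, -0.0, 0.0]
contact_force: [-0.1, -0.6, -2.5]
gripper_width: 0.507
```

Run:
```python
from h import *
o=get_obs();c,im=shot("wrist","w8"); e=o["eef_pos"];ang=2*np.arctan2(o["ee_rot"][1],o["ee_rot"][0]); print(o["time"],e,ang,o["gripper_width"],o["joints"])
for k in(-.141,-.095,-.049):
  p=np.array([.5568,.1073])+np.array([-.032,1])*k; print(p.round(4),proj(c,[*p,.074]).round(1),proj(c,[*p,.03]).round(1))
cv2.imwrite("pics/c8.png",cv2.resize(im[60:420,160:480],(711,800*0+600),interpolation=cv2.INTER_CUBIC)[:,:,::-1])
```

```text
14.7167 [0.5589575  0.01220875 0.10375768] 0.032562492813593 0.507394984014179 [-1.80730233e-01  1.46800166e-01  1.86370477e+00 -4.63034874e-04
  1.13200679e+00 -2.13095815e-01]
[ 0.5613 -0.0337] [318.4 323.4] [318.3 290. ]
[0.5598 0.0123] [318.7 255. ] [318.5 230.4]
[0.5584 0.0583] [319.1 176.1] [318.8 163.5]
```

View pics/c8.png

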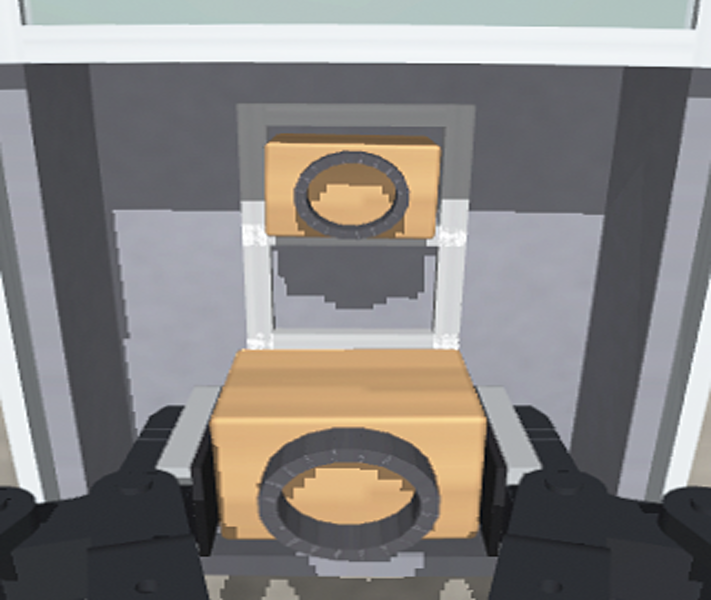

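Run:
```python
from h import *
from scipy.optimize import least_squares
o=get_obs();c=calibration("wrist");e=o["eef_pos"];a=2*np.arctan2(o["ee_rot"][1],o["ee_rot"][0])
print("+y fence v",proj(c,[.559,.0313,.036]),"obs 206.4; -y",proj(c,[.559,-.0067,.030]),proj(c,[.559,-.0067,.036]),"obs 258")
px=lambda p:np.array([160+p[0]/2.222,60+p[1]/1.667])
def pt(q,l):
    x,y,z,yaw=q
    return np.array([e[0],e[1],0])+Rot.from_euler("z",a).apply([x,y,0])+[0,0,z]+Rot.from_euler("z",a+yaw).apply(l)
L=[((-.022,.016,.0),(241,351)),((.022,.016,0),(459,350)),((-.022,.016,.036),(212,420)),((.022,.016,.036),(486,418)),((-.022,-.016,.036),(215,538)),((.022,-.016,.036),(482,537))]
r=least_squares(lambda q:np.concatenate([proj(c,pt(q,l))-px(p) for l,p in L]),[0,0,.11,0])
print("x y z yaw",r.x.round(4),"rep z",e[2].round(4),"res",r.fun.round(1))
```

```text
+y fence v [318.2803482  205.24591069] obs 206.4; -y [316.38693908 255.1070678 ] [316.36564018 258.46022081] obs 258
x y z yaw [ 1.000e-04 -2.100e-03  1.233e-01  6.000e-03] rep z 0.1038 res [-0.9 -1.5  0.  -1.2 -0.4 -0.3  0.3  0.6  3.5  0.9 -2.6  1.2]
```

>>> apply_moves:
  plan:
    - {"dx":0.001,"dy":0,"dz":-0.015,"twist":0,"fingers":-1}
    - {"dx":0,"dy":0,"dz":-0.025,"twist":0,"fingers":-1}
    - {"dx":0,"dy":0,"dz":-0.025,"twist":0,"fingers":-1}
    - {"dx":0,"dy":0,"dz":-0.015,"twist":0,"fingers":-1}
    - {"dx":0,"dy":0,"dz":-0.006,"twist":0,"fingers":-1}
    - {"dx":0,"dy":0,"dz":0,"twist":0,"fingers":-1}
    - {"dx":0,"dy":0,"dz":0,"twist":0,"fingers":-1}

```text
time: 15.35
eef_pos: [0.5609, 0.0116, 0.0186]
ee_rot: [1.0, 0.015, 0.0, 0.0]
contact_force: [0.9, 0.3, -2.0]
gripper_width: 0.506
```

>>> apply_moves:
  plan:
    - {"dx":-0.001,"dy":0.0005,"dz":-0.004,"twist":0,"fingers":-1}
    - {"dx":0,"dy":0,"dz":-0.003,"twist":0,"fingers":-1}
    - {"dx":0,"dy":0,"dz":0,"twist":0,"fingers":-1}

```text
time: 15.6
eef_pos: [0.5597, 0.0129, 0.0112]
ee_rot: [1.0, 0.016, 0.0, 0.0]
contact_force: [-0.5, 0.4, -1.5]
gripper_width: 0.509
```

>>> apply_moves:
  plan:
    - {"dx":0,"dy":-0.0005,"dz":-0.0015,"twist":0,"fingers":-1}
    - {"dx":0,"dy":0,"dz":-0.001,"twist":0,"fingers":-1}
    - {"dx":0,"dy":0,"dz":0,"twist":0,"fingers":-1}

```text
time: 15.85
eef_pos: [0.5597, 0.0125, 0.0085]
ee_rot: [1.0, 0.016, 0.0, 0.0]
contact_force: [-0.4, 0.7, -2.1]
gripper_width: 0.508
```

>>> apply_moves:
  plan:
    - {"dx":0,"dy":0,"dz":-0.001,"twist":0,"fingers":-1}
    - {"dx":0,"dy":0,"dz":0,"twist":0,"fingers":-1}

```text
time: 16.02
eef_pos: [0.5597, 0.0125, 0.0084]
ee_rot: [1.0, 0.016, -0.0, 0.0]
contact_force: [-3.7, 0.3, 6.0]
gripper_width: 0.507
```

>>> apply_moves:
  plan:
    - {"dx":0,"dy":0,"dz":0.001,"twist":0,"fingers":0.5}
    - {"dx":0,"dy":0,"dz":0,"twist":0,"fingers":0.5}
    - {"dx":0,"dy":0,"dz":0,"twist":0,"fingers":0.5}
    - {"dx":0,"dy":0,"dz":0.015,"twist":0,"fingers":0.5}
    - {"dx":0,"dy":0,"dz":0.035,"twist":0,"fingers":0.8}
    - {"dx":0,"dy":0,"dz":0.04,"twist":0,"fingers":0.8}
    - {"dx":0,"dy":0,"dz":0.035,"twist":0,"fingers":1}
    - {"dx":0,"dy":0,"dz":0.01,"twist":0,"fingers":1}
    - {"dx":0,"dy":0,"dz":0,"twist":0,"fingers":1}

```text
time: 16.77
eef_pos: [0.5625, 0.012, 0.1479]
ee_rot: [1.0, 0.016, 0.004, 0.001]
contact_force: [0.6, -0.4, 0.1]
gripper_width: 1.001
```

Run:
```python
from h import *
c,im=shot("wrist","w9"); o=get_obs(); print(o["eef_pos"],o["time"])
p=np.array([.5597,.0125]); b=im[:,:,::-1].astype(int)
q=proj(c,[*(p+[-.0205,0]),.066]); u=int(q[0]); print(u,[(v,im[v,u,0],im[v,u,2]) for v in range(195,262,3)])
print([proj(c,[*(p+[x,y]),.066]).round(1).tolist() for x in(-.022,.022) for y in(.016,-.016)])
```

```text
[0.56055701 0.01230009 0.14474655] 16.8167
283 [(195, np.uint8(128), np.uint8(137)), (198, np.uint8(168), np.uint8(115)), (201, np.uint8(210), np.uint8(117)), (204, np.uint8(206), np.uint8(116)), (207, np.uint8(224), np.uint8(127)), (210, np.uint8(221), np.uint8(126)), (213, np.uint8(223), np.uint8(127)), (216, np.uint8(224), np.uint8(128)), (219, np.uint8(228), np.uint8(131)), (222, np.uint8(230), np.uint8(134)), (225, np.uint8(228), np.uint8(131)), (228, np.uint8(229), np.uint8(131)), (231, np.uint8(227), np.uint8(131)), (234, np.uint8(217), np.uint8(122)), (237, np.uint8(213), np.uint8(119)), (240, np.uint8(211), np.uint8(118)), (243, np.uint8(205), np.uint8(114)), (246, np.uint8(178), np.uint8(100)), (249, np.uint8(92), np.uint8(98)), (252, np.uint8(137), np.uint8(148)), (255, np.uint8(160), np.uint8(171)), (258, np.uint8(159), np.uint8(171)), (261, np.uint8(144), np.uint8(156))]
[[281.3, 203.0], [281.1, 245.9], [344.5, 204.9], [342.0, 247.6]]
```

>>> apply_moves:
  plan:
    - {"dx":-0.001,"dy":0.015,"dz":0,"twist":0.12,"fingers":1}
    - {"dx":0,"dy":0.015,"dz":0,"twist":0.12,"fingers":1}
    - {"dx":-0.001,"dy":0.015,"dz":0,"twist":0.12,"fingers":1}
    - {"dx":0,"dy":0.015,"dz":0,"twist":0.12,"fingers":1}
    - {"dx":-0.001,"dy":0.015,"dz":0,"twist":0.12,"fingers":1}
    - {"dx":0,"dy":0.015,"dz":0,"twist":0.12,"fingers":1}
    - {"dx":-0.001,"dy":0.015,"dz":0,"twist":0.12,"fingers":1}
    - {"dx":-0.001,"dy":0.015,"dz":0,"twist":0.12,"fingers":1}
    - {"dx":-0.001,"dy":0.015,"dz":0,"twist":0.12,"fingers":1}
    - {"dx":-0.001,"dy":0.015,"dz":0,"twist":0.12,"fingers":1}

```text
time: 17.65
eef_pos: [0.5506, 0.163, 0.1401]
ee_rot: [0.814, 0.58, -0.002, -0.001]
contact_force: [-0.4, 0.2, 0.3]
gripper_width: 1.003
```

>>> apply_moves:
  plan:
    - {"dx":-0.001,"dy":0.015,"dz":0,"twist":0.12,"fingers":1}
    - {"dx":0,"dy":0.015,"dz":0,"twist":0.12,"fingers":1}
    - {"dx":0,"dy":0.005,"dz":0,"twist":0.12,"fingers":1}
    - {"dx":0,"dy":0,"dz":0,"twist":0.01,"fingers":1}
    - {"dx":0,"dy":0,"dz":-0.01,"twist":0,"fingers":1}
    - {"dx":0,"dy":0,"dz":0,"twist":0,"fingers":1}

```text
time: 18.15
eef_pos: [0.5495, 0.1967, 0.1298]
ee_rot: [0.697, 0.717, -0.002, -0.002]
contact_force: [-0.5, 0.1, -0.7]
gripper_width: 1.002
```

The die's edges sit within about 1 mm of the pocket's predicted place. Next: grip the fin and close the guard.

>>> apply_moves:
  plan:
    - {"dx":0.002,"dy":0.0015,"dz":-0.025,"twist":0,"fingers":1}
    - {"dx":0,"dy":0,"dz":-0.02,"twist":0,"fingers":0.5}
    - {"dx":0,"dy":0,"dz":-0.013,"twist":0,"fingers":0}
    - {"dx":0,"dy":0,"dz":0,"twist":0,"fingers":-1}
    - {"dx":0,"dy":0,"dz":0,"twist":0,"fingers":-1}
    - {"dx":0,"dy":0,"dz":0,"twist":0,"fingers":-1}
    - {"dx":0,"dy":0,"dz":0,"twist":0,"fingers":-1}
    - {"dx":0,"dy":0,"dz":0,"twist":0,"fingers":-1}
  newtons: 40

```text
time: 18.82
eef_pos: [0.5547, 0.1987, 0.0771]
ee_rot: [0.696, 0.718, 0.001, 0.001]
contact_force: [0.7, -2.8, 2.0]
gripper_width: 0.149
```

>>> apply_moves:
  plan:
    - {"dx":0,"dy":-0.005,"dz":0,"twist":0,"fingers":-1}
    - {"dx":0,"dy":-0.012,"dz":0,"twist":0,"fingers":-1}
    - {"dx":0.001,"dy":-0.02,"dz":0,"twist":0,"fingers":-1}
    - {"dx":0.001,"dy":-0.02,"dz":0,"twist":0,"fingers":-1}
    - {"dx":0,"dy":-0.02,"dz":0,"twist":0,"fingers":-1}
    - {"dx":0.001,"dy":-0.02,"dz":0,"twist":0,"fingers":-1}
    - {"dx":0.001,"dy":-0.02,"dz":0,"twist":0,"fingers":-1}
    - {"dx":0,"dy":-0.02,"dz":0,"twist":0,"fingers":-1}
    - {"dx":0.001,"dy":-0.02,"dz":0,"twist":0,"fingers":-1}
    - {"dx":0.001,"dy":-0.015,"dz":0,"twist":0,"fingers":-1}

```text
time: 19.65
eef_pos: [0.559, 0.0262, 0.0771]
ee_rot: [0.696, 0.718, -0.0, -0.001]
contact_force: [-8.5, 4.0, 11.2]
gripper_width: 0.156
```

>>> apply_moves:
  plan:
    - {"dx":-0.001,"dy":-0.007,"dz":0,"twist":0,"fingers":-1}
    - {"dx":0,"dy":-0.005,"dz":0,"twist":0,"fingers":-1}
    - {"dx":0,"dy":-0.003,"dz":0,"twist":0,"fingers":-1}
    - {"dx":0,"dy":-0.001,"dz":0,"twist":0,"fingers":-1}

```text
time: 19.98
eef_pos: [0.5595, 0.0106, 0.0771]
ee_rot: [0.696, 0.718, 0.001, 0.001]
contact_force: [-0.7, 3.5, 5.1]
gripper_width: 0.153
```

>>> apply_moves:
  plan:
    - {"dx":0,"dy":-0.0025,"dz":0,"twist":0,"fingers":-1}
    - {"dx":0,"dy":-0.0025,"dz":0,"twist":0,"fingers":-1}

```text
time: 20.15
eef_pos: [0.5596, 0.0088, 0.0771]
ee_rot: [0.697, 0.717, 0.004, -0.001]
contact_force: [1.9, 22.3, 7.1]
gripper_width: 0.153
```

>>> apply_moves:
  plan:
    - {"dx":0,"dy":0.002,"dz":0,"twist":0,"fingers":0}
    - {"dx":0,"dy":0,"dz":0,"twist":0,"fingers":0}
    - {"dx":0,"dy":0,"dz":0.005,"twist":0,"fingers":0}
    - {"dx":0,"dy":0,"dz":0.025,"twist":0,"fingers":0}
    - {"dx":0,"dy":0,"dz":0.035,"twist":0,"fingers":0}
    - {"dx":0,"dy":0,"dz":0.04,"twist":0,"fingers":0}
    - {"dx":-0.02,"dy":0,"dz":0.03,"twist":0,"fingers":0}
    - {"dx":-0.035,"dy":0,"dz":0.01,"twist":0,"fingers":0}
    - {"dx":-0.035,"dy":0,"dz":0,"twist":0,"fingers":0}
    - {"dx":0,"dy":0,"dz":0,"twist":0,"fingers":0}

```text
time: 20.98
eef_pos: [0.464, 0.0084, 0.2203]
ee_rot: [0.696, 0.718, -0.001, -0.0]
contact_force: [0.2, -0.2, -0.9]
gripper_width: 0.501
```

Run:
```python
from h import *
c,im=shot("wrist","wf"); s,im2=shot("scene","sf"); o=get_obs(); print(o["time"],o["eef_pos"],o["contact_force"])
out=np.zeros((600,800,3),np.uint8)
out[:300,:400]=cv2.resize(im,(400,300)); w9=cv2.imread("pics/w9.png")[:,:,::-1]; out[:300,400:]=cv2.resize(w9,(400,300))
out[300:]=cv2.resize(im2[150:360,150:600],(800,300),interpolation=cv2.INTER_CUBIC)
cv2.imwrite("pics/cf.png",out[:,:,::-1])
```

```text
21.0833 [0.46783339 0.00774475 0.22086861] [-0.52793301 -0.70374843  1.30891013]
```

View pics/cf.png

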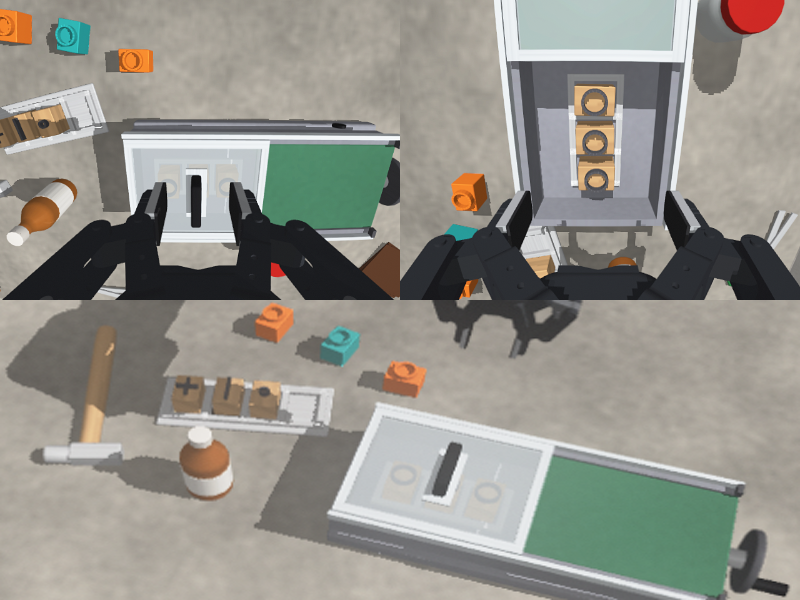

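The guard is shut flush with the bed's end. The three rings sat upright in the bed before closing (top right), the line die is upright in its tray slot, and everything else is undisturbed. Handing in.

```bash
python3 -c "
from station import *
print(sign_off())"
```

```text
the job is handed in; nothing more can be done
None
```

The job is done and handed in at about 21 s of the 67 s allowed.

**What I did:**
- I slid the guard open to its stop.
- The odd die was the straight-line one, in the middle pocket. I put it in the empty tray compartment, the one with the liner.
- I took the matching ring die from the tray's end compartment and set it in the emptied middle pocket.
- I slid the guard shut to its stop. It travelled about 190 mm between stops, as it should.

**Last checks:**
- **Dies:** Both stood upright in their places. I released each only after feeling the floor, at about 10 N for the line die and 6 N for the ring. The ring die's edges were within about 1 mm of where the pocket should put them, measured before I shut the guard. With the guard shut, the fin hides that die.
- **Guard and surroundings:** In the final picture the guard is flush shut, the robot is clear, and the look-alikes, bottle and hammer have not moved. The jar is only partly in that picture.

**What disagreed:** The fingertips are about 35 mm higher than the reported TCP, by two camera views. Because of this, my first attempt at the guard fin closed on air above it without touching anything. I corrected all later heights for this, and the floor contacts agreed with the correction to about 1 mm.

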